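Load the blood-tube racks into their courier trays

TASK

The morning's blood tubes stand on the bench racked by cap colour: put each of the four racks into the courier tray of the same colour as its caps, standing flat on the tray's liner inside the walls. Keep the racks upright and set them down gently, do not drop them, and leave the small specimen pot and the temperature logger where they are.

Things in the scene. Friction and masses are not known exactly. Their poses are not given: they have to be found in the camera images.
- rack_red: White tube rack, 84 mm long (its x), 44 wide (y), 56 high, with 8 fixed red-capped tubes; caps reach 90 mm above its underside. Loose, about 0.2 kg, upright at the start, yaw within 0.8 rad. Origin: centre of its underside; z up. Grip it across the 44 mm width by the upper side bands (20 mm high, centred 46 mm above the underside).
- rack_yellow: White tube rack, 84 mm long (its x), 44 wide (y), 56 high, with 6 fixed yellow-capped tubes; caps reach 90 mm above its underside. Loose, about 0.2 kg, upright at the start, yaw within 0.8 rad. Origin: centre of its underside; z up. Grip it across the 44 mm width by the upper side bands (20 mm high, centred 46 mm above the underside).
- rack_green: White tube rack, 84 mm long (its x), 44 wide (y), 56 high, with 7 fixed green-capped tubes; caps reach 90 mm above its underside. Loose, about 0.2 kg, upright at the start, yaw within 0.8 rad. Origin: centre of its underside; z up. Grip it across the 44 mm width by the upper side bands (20 mm high, centred 46 mm above the underside).
- rack_purple: White tube rack, 84 mm long (its x), 44 wide (y), 56 high, with 5 fixed purple-capped tubes; caps reach 90 mm above its underside. Loose, about 0.2 kg, upright at the start, yaw within 0.8 rad. Origin: centre of its underside; z up. Grip it across the 44 mm width by the upper side bands (20 mm high, centred 46 mm above the underside).
- tray_red: Red courier tray with a white liner, fixed to the bench. Inside 112 mm (its x) by 72 mm (y); walls 4 mm, rim 22 mm above the bench with a 6 mm flange outside and 10 mm lugs at the two ends; liner surface 5 mm above the bench. Origin: centre of its underside, at bench level; z up.
- tray_yellow: Yellow courier tray with a white liner, fixed to the bench. Inside 112 mm (its x) by 72 mm (y); walls 4 mm, rim 22 mm above the bench with a 6 mm flange outside and 10 mm lugs at the two ends; liner surface 5 mm above the bench. Origin: centre of its underside, at bench level; z up.
- tray_green: Green courier tray with a white liner, fixed to the bench. Inside 112 mm (its x) by 72 mm (y); walls 4 mm, rim 22 mm above the bench with a 6 mm flange outside and 10 mm lugs at the two ends; liner surface 5 mm above the bench. Origin: centre of its underside, at bench level; z up.
- tray_purple: Purple courier tray with a white liner, fixed to the bench. Inside 112 mm (its x) by 72 mm (y); walls 4 mm, rim 22 mm above the bench with a 6 mm flange outside and 10 mm lugs at the two ends; liner surface 5 mm above the bench. Origin: centre of its underside, at bench level; z up.
- pot: Small specimen pot with a white screw cap, 46 mm across and 58 mm high, loose, standing on the bench between the racks and the trays. Origin: centre of its underside. To be left alone.
- logger: White temperature logger with a small grey-green display, 70 mm long (its x), 34 wide, 14 high, loose, lying on the bench between two of the trays on the robot's left. Origin: centre of its underside. To be left alone.
There are look-alikes about, which are no part of the job. Leave any pink look-alike of the rack_red alone. Leave any blue look-alike of the rack_purple alone.

How it is judged:
By the outcome, as a careful person would: the job done as asked, in the order asked, and still so for the second after the job is handed in, with the robot touching nothing.
It also fails if it takes over 125 s, if anything falls off the work surface, if the arm or the gripper's body presses on something with over 40 N, if the wrist force passes 120 N, or if a joint passes its speed limit or range.

ROBOT

A 7-joint arm with a two-finger parallel gripper is mounted at the origin on the work surface. World frame = base frame: x ahead of the robot, y to its left, z up, the work surface at z = 0. Lengths are in m, angles in rad, forces in N, time in s.
With the tool pointing down it reaches from about 0.4 to 0.875 m from the base axis. Payload 19.3 kg.
Tool frame: the origin (TCP) lies on the centre line of the jaws, within the pads' length; the fingertips stand 11 mm ahead of it and the grasp point (between the pads) lies 8 mm behind it; y points along the fingers, x is the direction in which the jaws open and shut, and the axes are right-handed (so a half turn about y gives the same grasp; the last joint's range is limited). The gripper opens to 85 mm and grips with 20 to 120 N. Pads are 22 mm wide; open, the fingers measure 114 mm over their backs; the gripper's body (76 mm by 85 mm) begins 54 mm behind the grasp point. The pads swing forward as they close: fully open they stand 13 mm farther back than shut.
Start: joints at [-1.278, 0.521, -0.036, 1.599, 0.021, 1.021, -0.113], TCP at [0.222, 0.584, 0.217] pointing down, gripper open.
Joint ranges: [-2.91, 2.91], [-0.3, 2.13], [-1.5, 1.42], [0.17, 2.43], [-1.26, 4.41], [0.16, 1.93], [-2.52, 2.52]. Speed limits (rad/s): [1.89, 1.89, 2.39, 2.39, 3.01, 3.01, 3.01].

INTERFACE

Orientations are given as [roll, pitch, yaw] about the fixed x, y, z axes, in that order (R = Rz(yaw) Ry(pitch) Rx(roll)).
In Python, from workcell import monitor, cams, bot gives the robot as it stands.
- The arm moves only by the tool send_rows, never from a script. Its argument "series" is text: rows parted by semicolons, each of 7 numbers parted by spaces: the turn, a rotation vector about the tool's x, y, z in rad, then the shift along the tool's x, y, z in mm, then the opening, from 0 (shut) to 1 (fully open). In form: ax ay az tx ty tz claw; .... A call has 1 to 20 rows; each row is the pose to reach, as a shift and turn from the pose commanded when the call began, along the tool's axes at that moment; what a row does not reach only later rows make up. A row lasts 1/12 s, in which the tool goes at most 41.7 mm and 7.16 degrees, less where a joint would pass 70% of its speed; a pose out of reach is approached as far as the arm can. A call with a gripper value outside its range is refused whole. The fingers move at their own pace and stop on an object; "force" is the grip in N (left out, the last holds). Time passes only in rows, so rows that repeat a pose let the fingers close. It gives the time, the measured TCP pose, the force and the opening at its end, in the units of the state.
- monitor.observe(): the state, without advancing time (a new reading comes with each control period).
- cams.grab_frame(name): name is "scene" or "side" or "wrist"; returns the picture (420x560x3 uint8, red, green, blue); there is no depth.
- cams.get_calibration(name): a dict with "mtx" (3x3 intrinsics, pixels), "k1" (the pictures are not rectified: a ray, as slopes to the right and down, at radius r is drawn at 1 + k1 r^2 times it, then the intrinsics apply), "origin" and "attitude" of the camera in the world. Camera axes: x right, y down, z forward; pixel columns grow to the right and rows downward; lengths in m; the calibration is good to about 2 mm. A picture is of the moment at which its call begins: read the wrist's pose just before it. get_calibration takes no time and is no camera call; for the wrist camera it gives the pose at the moment of the call.
- bot.job_done(): hands the job in, once; it reports no verdict.
The state is a dict: "clock": time; "qpos": joint angles; "qd": joint speeds; "joint_efforts": joint torques, N m; "position": TCP position; "tool_rot": TCP orientation; "force": force on the tool from outside, world axes, zero at the start; "moment": the same for the moment, N m; "grip_width": finger opening in m.
Only numpy, scipy, OpenCV 4.12 (cv2) and the standard library are available. Lean on these libraries where they do the work, as an engineer would, in place of code of your own. Each camera call takes 0.05 s, during which the arm holds its last target.

## Working session

There is one attempt and no reset: what is moved stays moved. The work goes in short steps, Python scripts to look and compute and a tool call to move; the robot and the scene stay as the last step left them, time stands still between calls to the robot, and variables do not carry over. Pictures are saved under pics/ and viewed, and the job is handed in when it is done.

Besides the shell and the picture viewer there is one more tool, called after ">>>" by a JSON object that holds its "name" and its "arguments", one argument or row to a line. send_rows: Moves the arm, as the interface text tells. Its arguments: {"type":"object","properties":{"series":{"type":"string"},"force":{"type":"number"}},"required":["series"]}

```bash
mkdir -p pics; ls; python3 - <<'E'
from workcell import monitor,cams,bot
import cv2,numpy as np
print(monitor.observe())
for n in ["scene","side","wrist"]:
    c=cams.get_calibration(n); print(n,c)
    im=cams.grab_frame(n); cv2.imwrite(f"pics/{n}0.png",im[:,:,::-1])
E
```

```text
pics
{'clock': 0.0, 'qpos': array([-1.27816764,  0.52198367, -0.03630754,  1.59998452,  0.02116663,
        1.02110142, -0.11279694]), 'qd': array([-0.00155211, -0.00091132, -0.00118037, -0.00039092,  0.00052902,
        0.00074023,  0.00116561]), 'joint_efforts': array([-7.78228932e-04, -9.27104473e+01,  1.97934307e+00, -3.69928336e+01,
        1.77285634e-02,  8.33258528e-03,  3.73553007e-05]), 'position': array([0.22174059, 0.58397717, 0.21685327]), 'tool_rot': array([-1.57085560e+00,  1.09170385e-03,  1.20792560e+00]), 'force': array([-0.59908927, -0.27053173,  0.15444081]), 'moment': array([-0.03339575,  0.01470798,  0.0051749 ]), 'grip_width': 0.0851180737034963}
scene {'mtx': array([[389.61727959,   0.        , 275.94702334],
       [  0.        , 389.61727959, 208.19962287],
       [  0.        ,   0.        ,   1.        ]]), 'k1': -0.05780019487546816, 'origin': array([0.91877071, 0.13378999, 0.79307645]), 'attitude': array([-2.56934325,  0.00767148,  1.80676048])}
side {'mtx': array([[462.22510899,   0.        , 282.90798306],
       [  0.        , 462.22510899, 200.86115587],
       [  0.        ,   0.        ,   1.        ]]), 'k1': -0.15311845554151013, 'origin': array([ 0.23582149, -0.91066889,  0.90502094]), 'attitude': array([-2.3009648 , -0.01087703, -0.20586582])}
wrist {'mtx': array([[297.34681373,   0.        , 280.2237734 ],
       [  0.        , 297.34681373, 215.26128654],
       [  0.        ,   0.        ,   1.        ]]), 'k1': -0.006340595376410925, 'origin': array([0.15364858, 0.60899764, 0.3729748 ]), 'attitude': array([2.85643933e+00, 7.49293354e-04, 1.20780739e+00])}
```

View pics/scene0.png

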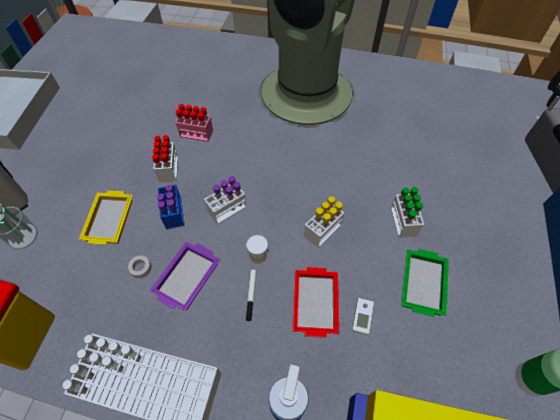

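View pics/side0.png

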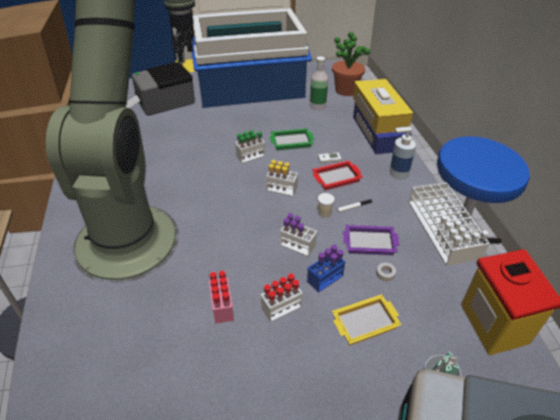

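View pics/wrist0.png

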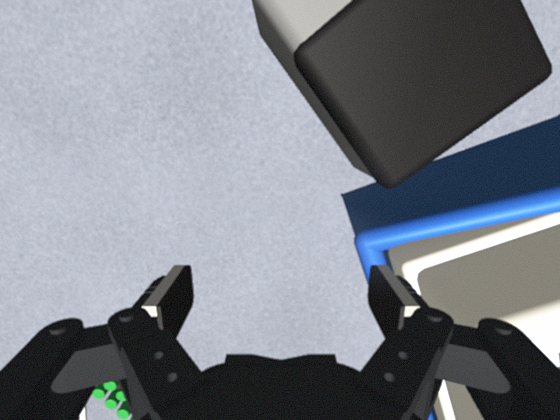

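```bash
python3 - <<'E'
import cv2
s=cv2.imread("pics/scene0.png")
cv2.imwrite("pics/s_a.png",cv2.resize(s[120:260,75:275],None,fx=4,fy=4,interpolation=cv2.INTER_CUBIC))
cv2.imwrite("pics/s_b.png",cv2.resize(s[175:345,275:460],None,fx=3.5,fy=3.5,interpolation=cv2.INTER_CUBIC))
E
```

```text
(no output)
```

View pics/s_a.png

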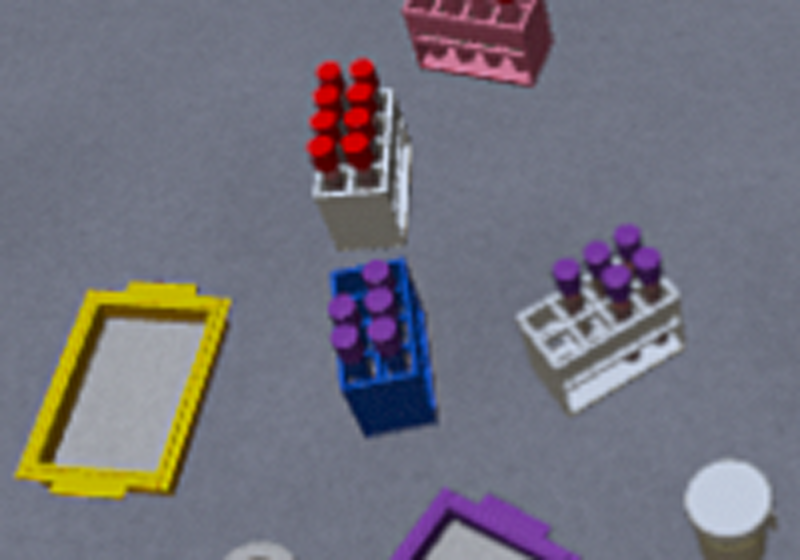

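View pics/s_b.png

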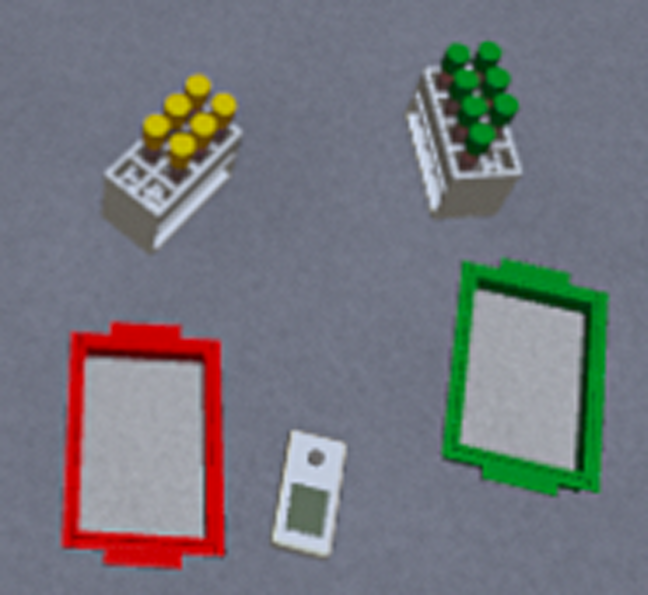

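```bash
cat > h.py <<'E'
import numpy as np,cv2
from scipy.spatial.transform import Rotation as Ro
def R_of(rpy): return Ro.from_euler('xyz',rpy).as_matrix()
def rays(c,px):
    px=np.asarray(px,float).reshape(-1,2);K=c['mtx']
    d=(px-[K[0,2],K[1,2]])/[K[0,0],K[1,1]]
    u=d.copy()
    for _ in range(20): u=d/(1+c['k1']*(u**2).sum(1,keepdims=True))
    return np.c_[u,np.ones(len(u))]@R_of(c['attitude']).T
def plane(c,px,z):
    r=rays(c,px);o=c['origin'];return (o+r*((z-o[2])/r[:,2])[:,None])[:,:2]
def proj(c,P):
    P=np.asarray(P,float).reshape(-1,3);q=(P-c['origin'])@R_of(c['attitude']);u=q[:,:2]/q[:,2:]
    u=u*(1+c['k1']*(u**2).sum(1,keepdims=True));K=c['mtx'];return u*[K[0,0],K[1,1]]+[K[0,2],K[1,2]]
HUE={'red':(0,6),'yellow':(22,32),'green':(50,75),'purple':(132,150)}
def mask(bgr,col,s=110,v=60):
    h=cv2.cvtColor(bgr,cv2.COLOR_BGR2HSV);lo,hi=HUE[col]
    m=cv2.inRange(h,(lo,s,v),(hi,255,255))
    if col=='red': m|=cv2.inRange(h,(174,s,v),(180,255,255))
    return m
E
python3 - <<'E'
from h import *
from workcell import cams
for n in ['scene','side']:
  c=cams.get_calibration(n);im=cv2.imread(f'pics/{n}0.png')
  for col in HUE:
    m=mask(im,col);m=cv2.morphologyEx(m,cv2.MORPH_CLOSE,np.ones((5,5)))
    cs,_=cv2.findContours(m,cv2.RETR_EXTERNAL,cv2.CHAIN_APPROX_NONE)
    for k in cs:
        a=cv2.contourArea(k)
        if a<60: continue
        x,y,w,h=cv2.boundingRect(k)
        W=plane(c,k.reshape(-1,2),0.022).astype(np.float32)
        r=cv2.minAreaRect(W*1000)
        m_=cv2.moments(k);ct=np.array([m_['m10'],m_['m01']])/m_['m00']
        print(n,col,'bb',x,y,w,h,'area',a,'rect@22',np.round(r[0]),np.round(r[1]),round(r[2],1),'centre@85',np.round(plane(c,ct,0.085)*1000))
E
```

```text
scene red bb 0 280 19 39 area 339.5 rect@22 [ 782. -489.] [90. 39.] 34.2 centre@85 [[ 792. -446.]]
scene red bb 292 267 47 71 area 2860.5 rect@22 [636. 144.] [148.  92.] 9.9 centre@85 [[663. 143.]]
scene red bb 152 134 18 31 area 396.0 rect@22 [ 325. -329.] [104.  43.] 19.0 centre@85 [[ 373. -291.]]
scene red bb 175 103 36 34 area 456.0 rect@22 [ 204. -285.] [147.  85.] 27.8 centre@85 [[ 244. -259.]]
scene red bb 22 13 21 31 area 289.5 rect@22 [ -110. -1019.] [211.  45.] 47.8 centre@85 [[ -24. -923.]]
scene yellow bb 366 390 143 30 area 2114.5 rect@22 [782. 391.] [ 49. 257.] 12.0 centre@85 [[807. 335.]]
scene yellow bb 0 292 54 78 area 2682.5 rect@22 [ 839. -423.] [140. 111.] 0.5 centre@85 [[ 849. -372.]]
scene yellow bb 316 196 27 27 area 325.5 rect@22 [410. 133.] [43. 68.] 61.5 centre@85 [[452. 133.]]
scene yellow bb 79 190 54 55 area 1883.5 rect@22 [ 550. -372.] [148.  94.] 9.2 centre@85 [[ 584. -330.]]
scene green bb 527 351 33 44 area 266.0 rect@22 [687. 605.] [51. 93.] 61.0 centre@85 [[723. 556.]]
scene green bb 401 249 48 68 area 2564.5 rect@22 [542. 362.] [ 92. 148.] 88.4 cen
[... 1446 characters left out ...]
 green bb 238 130 23 12 area 121.5 rect@22 [403. 407.] [81. 49.] 18.0 centre@85 [[387. 310.]]
side green bb 271 129 42 20 area 623.0 rect@22 [542. 358.] [104. 143.] 88.5 centre@85 [[520. 267.]]
side green bb 311 88 16 15 area 170.5 rect@22 [711. 634.] [118.  56.] 73.1 centre@85 [[675. 521.]]
side green bb 336 33 34 23 area 263.0 rect@22 [ 975. 1103.] [162. 251.] 3.1 centre@85 [[929. 928.]]
side purple bb 319 245 24 17 area 175.5 rect@22 [ 523. -172.] [65. 42.] 26.4 centre@85 [[ 506. -221.]]
side purple bb 343 226 56 28 area 1279.5 rect@22 [ 643. -140.] [ 98. 145.] 75.5 centre@85 [[ 614. -196.]]
side purple bb 284 214 19 17 area 142.5 rect@22 [461. -38.] [44. 60.] 46.5 centre@85 [[442. -98.]]
```

```bash
cat >> h.py <<'E'
def go(x,y,z,yawdeg):
    from workcell import monitor
    s=monitor.observe();R=R_of(s['tool_rot'])
    Rt=Ro.from_euler('xyz',[-np.pi/2,0,np.radians(yawdeg)]).as_matrix()
    rv=Ro.from_matrix(R.T@Rt).as_rotvec();t=R.T@(np.array([x,y,z])-s['position']*1000)
    n=max(np.linalg.norm(t)/41.7,np.degrees(np.linalg.norm(rv))/7.16)
    print('t',round(s['clock'],2),'pos',np.round(s['position']*1000,1),'yaw',round(np.degrees(s['tool_rot'][2]),1),'F',np.round(s['force'],1),'w',round(s['grip_width']*1000,1))
    print('  rel rv',np.round(rv,4),'t',np.round(t,1),'min rows',round(n,1))
E
python3 -c "
from h import *
go(388,311,215,106)"
```

```text
t 0.15 pos [221.7 584.  217. ] yaw 69.2 F [ 0.6  0.  -0.5] w 85.3
  rel rv [-2.000e-04 -6.421e-01 -9.000e-04] t [-196.3    2.1 -252.3] min rows 7.7
```

>>> {"name": "send_rows", "arguments": {
  "series": "0 -0.02 0 -6 0 -8 1;0 -0.064 0 -20 0 -25 1;0 -0.13 0 -40 0 -50 1;0 -0.2 0 -61 0 -78 1;0 -0.28 0 -84 1 -108 1;0 -0.35 0 -108 1 -139 1;0 -0.43 0 -132 1 -169 1;0 -0.5 0 -153 2 -197 1;0 -0.565 0 -173 2 -222 1;0 -0.61 0 -187 2 -240 1;0 -0.642 0 -196 2 -252 1;0 -0.642 0 -196 2 -252 1;0 -0.642 0 -196 2 -252 1"
}}

```text
clock: 1.23
position: [0.3882, 0.3111, 0.2154]
tool_rot: [-1.571, 0.0, 1.848]
force: [-0.7, -0.0, -0.6]
grip_width: 0.0853
```

```bash
cat > w.py <<'E'
import sys
from h import *
from workcell import cams,monitor
name=sys.argv[1]
c=cams.get_calibration('wrist');im=cams.grab_frame('wrist')[:,:,::-1].copy()
cv2.imwrite(f'pics/{name}.png',im);np.save(f'pics/{name}.npy',c,allow_pickle=True)
s=monitor.observe();print(np.round(s['position']*1000,1),np.round(np.degrees(s['tool_rot']),1),s['clock'])
E
python3 w.py wg
```

```text
[387.7 311.9 215.4] [-90.   -0.  105.9] 1.2833
```

View pics/wg.png

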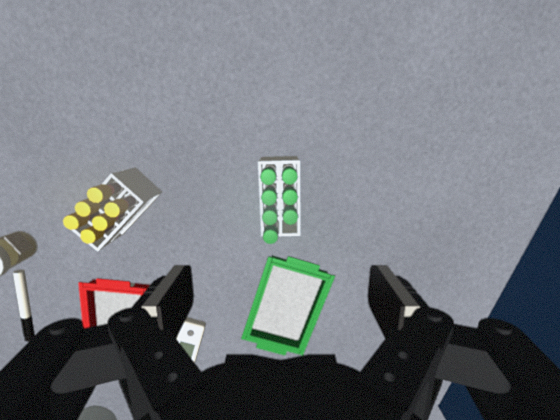

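```bash
cat > caps.py <<'E'
import sys
from h import *
name,col,x0,x1,y0,y1=sys.argv[1],sys.argv[2],*map(int,sys.argv[3:7])
im=cv2.imread(f'pics/{name}.png');c=np.load(f'pics/{name}.npy',allow_pickle=True).item()
m=np.zeros(im.shape[:2],np.uint8);m[y0:y1,x0:x1]=mask(im,col,90,90)[y0:y1,x0:x1]
m=cv2.morphologyEx(m,cv2.MORPH_OPEN,np.ones((3,3)))
n,_,st,ct=cv2.connectedComponentsWithStats(m)
P=[];
for i in range(1,n):
    if st[i,4]>25: P.append(plane(c,ct[i],0.088)[0]*1000);print(np.round(ct[i],1),st[i,4],np.round(P[-1],1))
# white top plate
hsv=cv2.cvtColor(im,cv2.COLOR_BGR2HSV);w=cv2.inRange(hsv,(0,0,195),(180,60,255));mm=np.zeros_like(w);mm[y0:y1,x0:x1]=w[y0:y1,x0:x1]
mm=cv2.morphologyEx(mm|m,cv2.MORPH_CLOSE,np.ones((5,5)))
cs,_=cv2.findContours(mm,cv2.RETR_EXTERNAL,cv2.CHAIN_APPROX_NONE)
k=max(cs,key=cv2.contourArea);W=(plane(c,k.reshape(-1,2),0.056)*1000).astype(np.float32);print('top rect',cv2.minAreaRect(W))
P=np.array(P);d=P[:,None]-P[None];print('dists',np.round(np.sort(np.linalg.norm(d,axis=2),axis=1)[:,1:3],1).tolist())
v=[(np.linalg.norm(q),np.degrees(np.arctan2(q[1],q[0]))%90) for q in d.reshape(-1,2) if 10<np.linalg.norm(q)<26]
a=np.array([q[1] for q in v]);th=np.degrees(np.angle(np.exp(4j*np.radians(a)).mean()))/4;print('lattice angle mod90',round(th,2),'std',a.std())
e=np.array([np.cos(np.radians(th)),np.sin(np.radians(th))]);f=np.array([-e[1],e[0]])
print('along e',np.round(np.sort(P@e),1),'along f',np.round(np.sort(P@f),1))
for o in (0,1):
    L,Wd=(e,f) if o==0 else (f,e)
    u=P@L;w=P@Wd;C=(u.min()+u.max())/2*L+(w.min()+w.max())/2*Wd
    print('mid-range centre',np.round(C,1),'spans long',round(np.ptp(u),1),'wide',round(np.ptp(w),1),'yaw',round(np.degrees(np.arctan2(L[1],L[0])),1))
E
python3 caps.py wg green 245 315 150 250; python3 caps.py wg yellow 55 165 165 255
```

```text
[267.9 176. ] 196 [363.6 291.8]
[289.1 175.5] 193 [357.7 311.1]
[289.5 196.4] 187 [377.1 317.3]
[268.7 196.9] 179 [383.1 297.9]
[269.5 217. ] 167 [402.7 304. ]
[289.8 216.4] 167 [396.5 323.3]
[269.9 236.1] 163 [422.1 309.7]
top rect ((394.10406494140625, 311.8157043457031), (92.72924041748047, 44.94169616699219), 17.03115463256836)
dists [[20.2, 20.5], [20.2, 20.4], [20.3, 20.4], [20.3, 20.5], [20.2, 20.3], [20.2, 20.4], [20.3, 29.0]]
lattice angle mod90 17.23 std 0.3457292685289072
along e [433.7 433.8 454.1 454.2 474.5 474.6 494.9] along f [170.8 171.  171.  171.1 191.2 191.3 191.4]
mid-range centre [389.9 310.5] spans long 61.3 wide 20.6 yaw 17.2
mid-range centre [389.9 310.5] spans long 20.6 wide 61.3 yaw 107.2
[ 94.7 194.7] 209 [427.4 133.9]
[ 82.7 208.9] 215 [445.2 123.9]
[111.5 209.5] 211 [438.  151.5]
[ 71.1 221.9] 189 [462.  113.9]
[ 99.4 222.9] 218 [455.3 141.5]
[ 87.9 235.6] 184 [472.2 131.7]
top rect ((452.52166748046875, 132.02597045898438), (56.52817153930664, 101.38545227050781), 59.976356506347656)
dists [[20.4, 20.5], [19.6, 20.3], [20.1, 20.5], [19.6, 20.5], [19.5, 20.1], [19.5, 20.5]]
lattice angle mod90 -30.15 std 0.5153367295209428
along e [302.4 302.6 322.7 322.7 342.2 342.3] along f [330.5 330.5 330.8 351.  351.  351.1]
mid-range centre [449.9 132.8] spans long 39.9 wide 20.6 yaw -30.1
mid-range centre [449.9 132.8] spans long 20.6 wide 39.9 yaw 59.9
```

```bash
python3 -c "
from h import *
go(390,310.5,38,107.2)"
```

```text
t 1.28 pos [387.7 311.9 215.4] yaw 105.9 F [-0.3  0.2  1. ] w 85.5
  rel rv [-0.0002 -0.0219  0.0002] t [ -2.  177.4  -1.9] min rows 4.3
```

>>> {"name": "send_rows", "arguments": {
  "series": "0 -0.02 0 -2 10 -2 1;0 -0.02 0 -2 35 -2 1;0 -0.02 0 -2 70 -2 1;0 -0.02 0 -2 105 -2 1;0 -0.02 0 -2 135 -2 1;0 -0.02 0 -2 157 -2 1;0 -0.02 0 -2 171 -2 1;0 -0.02 0 -2 177 -2 1;0 -0.02 0 -2 177 -2 1;0 -0.02 0 -2 177 -2 0.3;0 -0.02 0 -2 177 -2 0.3;0 -0.02 0 -2 177 -2 0.3;0 -0.02 0 -2 177 -2 0.3;0 -0.02 0 -2 177 -2 0.3;0 -0.02 0 -2 177 -2 0.3;0 -0.02 0 -2 177 -2 0.3",
  "force": 50
}}

```text
clock: 2.62
position: [0.3907, 0.3109, 0.0396]
tool_rot: [-1.572, -0.001, 1.87]
force: [-2.9, -0.2, 14.2]
grip_width: 0.0403
```

```bash
python3 w.py wg2; python3 -c "
from h import *
go(390,310.5,200,107.2);from workcell import monitor;print(monitor.observe()['force'])"
```

```text
[390.8 310.9  39.6] [-9.010e+01 -1.000e-01  1.071e+02] 2.6667
t 2.67 pos [390.8 310.9  39.6] yaw 107.1 F [-3.6 -0.3 14.1] w 40.1
  rel rv [ 0.0017 -0.001   0.001 ] t [   0.  -160.4    0.6] min rows 3.8
[-3.62887616 -0.26427198 14.13531575]
```

View pics/wg2.png

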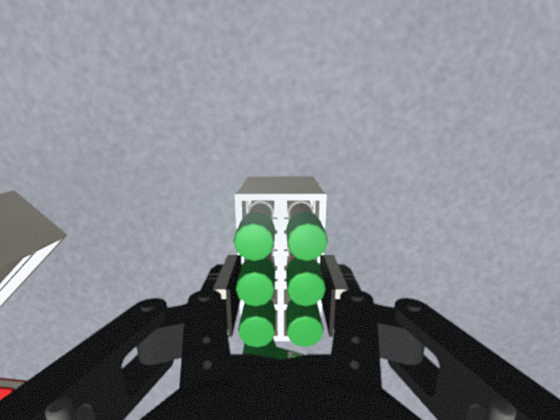

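>>> {"name": "send_rows", "arguments": {
  "series": "0 0 0 0 -2 0 0.3;0 0 0 0 -6 0 0.3;0 0 0 0 -12 0 0.3;0 0 0 0 -20 0 0.3"
}}

```text
clock: 3.0
position: [0.3902, 0.3101, 0.0589]
tool_rot: [-1.57, 0.0, 1.87]
force: [0.5, -0.3, -2.0]
grip_width: 0.0352
```

```bash
python3 -c "
from h import *
go(542,360,130,88.4)"
```

```text
t 3.0 pos [390.2 310.1  58.9] yaw 107.1 F [ 0.5 -0.3 -2. ] w 35.2
  rel rv [-4.000e-04  3.272e-01 -3.000e-04] t [   2.9  -71.2 -159.7] min rows 4.2
```

```bash
python3 w.py wg3; python3 - <<'E'
from workcell import cams,monitor
import cv2
for n in ['scene','side']:
    im=cams.grab_frame(n)[:,:,::-1];cv2.imwrite(f'pics/{n}3.png',im)
a=cv2.imread('pics/scene3.png')[120:320,330:530];b=cv2.imread('pics/side3.png')[60:200,180:360]
cv2.imwrite('pics/c3.png',cv2.hconcat([cv2.resize(a,(400,400)),cv2.resize(b,(400,400*140//180)) if 0 else cv2.resize(b,(400,400))]))
print(monitor.observe()['grip_width'],monitor.observe()['force'])
E
```

```text
[390.8 310.6  60.4] [-90.1  -0.  107.1] 3.05
0.03510065615746 [ 0.8227212   0.64825383 -2.97282985]
```

View pics/c3.png

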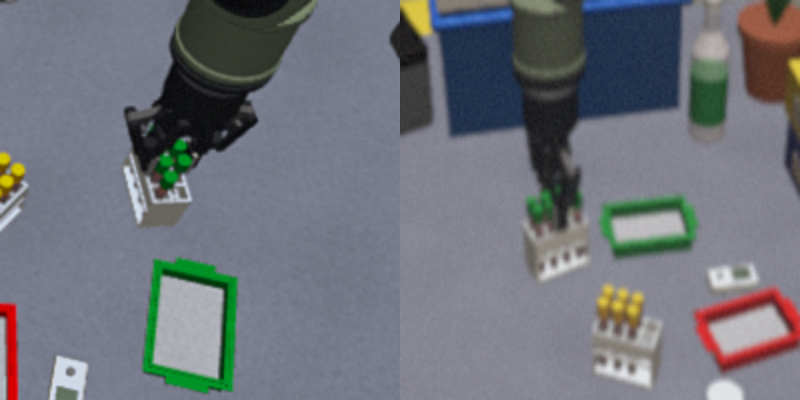

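View pics/wg3.png

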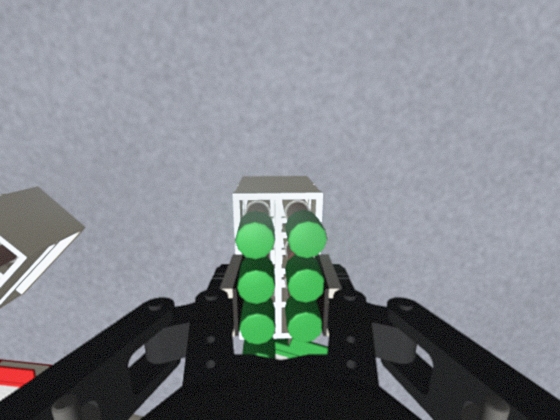

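>>> {"name": "send_rows", "arguments": {
  "series": "0 0.01 0 0 -10 -3 0.3;0 0.03 0 0 -28 -12 0.3;0 0.07 0 0 -45 -28 0.3;0 0.12 0 1 -58 -50 0.3;0 0.17 0 2 -67 -75 0.3;0 0.22 0 2 -70 -100 0.3;0 0.265 0 3 -71 -123 0.3;0 0.3 0 3 -71 -142 0.3;0 0.32 0 3 -71 -154 0.3;0 0.327 0 3 -71 -160 0.3;0 0.327 0 3 -71 -160 0.3"
}}

```text
clock: 4.07
position: [0.5428, 0.3602, 0.1288]
tool_rot: [-1.571, 0.0, 1.543]
force: [0.9, 0.1, -2.0]
grip_width: 0.0348
```

```bash
python3 w.py wg4; python3 - <<'E'
from h import *
go(542,360,43,88.4)
from workcell import cams
for n in ['scene','side']:
    cv2.imwrite(f'pics/{n}4.png',cams.grab_frame(n)[:,:,::-1])
a=cv2.imread('pics/scene4.png')[180:360,340:520];b=cv2.imread('pics/side4.png')[60:200,220:360]
cv2.imwrite('pics/c4.png',cv2.hconcat([cv2.resize(a,(400,400)),cv2.resize(b,(400,400))]))
E
```

```text
[541.9 360.1 128.9] [-90.    0.   88.4] 4.1167
t 4.12 pos [541.9 360.1 128.9] yaw 88.4 F [-0.6  0.3 -1.6] w 35.3
  rel rv [-0.0007  0.0006 -0.0006] t [-0.  85.9 -0.1] min rows 2.1
```

View pics/c4.png

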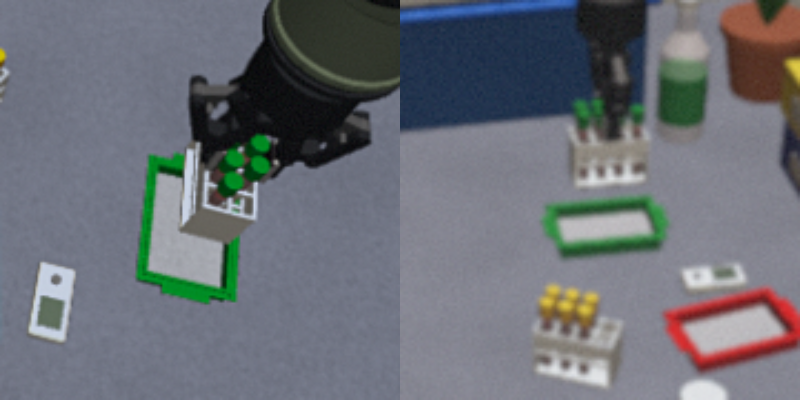

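View pics/wg4.png

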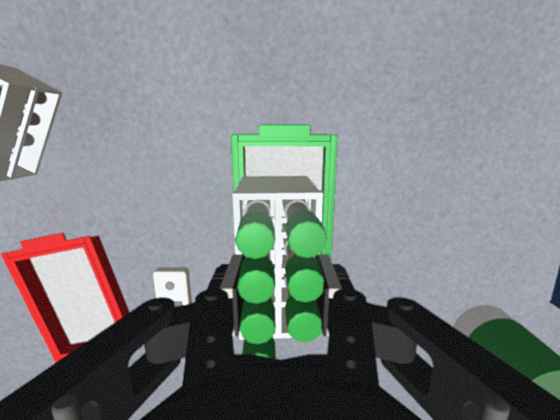

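>>> {"name": "send_rows", "arguments": {
  "series": "0 0 0 0 6 0 0.3;0 0 0 0 20 0 0.3;0 0 0 0 38 0 0.3;0 0 0 0 54 0 0.3;0 0 0 0 66 0 0.3;0 0 0 0 74 0 0.3;0 0 0 0 78 0 0.3;0 0 0 0 80 0 0.3;0 0 0 0 80 0 0.3"
}}

```text
clock: 4.97
position: [0.5424, 0.3603, 0.0495]
tool_rot: [-1.571, -0.0, 1.543]
force: [-0.1, -1.0, -1.8]
grip_width: 0.0351
```

>>> {"name": "send_rows", "arguments": {
  "series": "0 0 0 0 1 0 0.3;0 0 0 0 2 0 0.3;0 0 0 0 2 0 0.3"
}}

```text
clock: 5.22
position: [0.5427, 0.3605, 0.048]
tool_rot: [-1.572, -0.001, 1.543]
force: [0.5, 0.7, -0.4]
grip_width: 0.035
```

>>> {"name": "send_rows", "arguments": {
  "series": "0 0 0 0 1 0 0.3;0 0 0 0 2 0 0.3;0 0 0 0 2 0 0.3"
}}

```text
clock: 5.47
position: [0.5429, 0.3604, 0.0477]
tool_rot: [-1.572, -0.001, 1.542]
force: [-8.2, -7.2, 30.8]
grip_width: 0.035
```

>>> {"name": "send_rows", "arguments": {
  "series": "0 0 0 0 -1 0 0.3;0 0 0 0 -2 0 0.3;0 0 0 0 -2 0 0.4;0 0 0 0 -2 0 0.5;0 0 0 0 -2 0 0.6;0 0 0 0 -2 0 0.7;0 0 0 0 -2 0 0.7;0 0 0 0 -2 0 0.8;0 0 0 0 -2 0 0.8"
}}

```text
clock: 6.22
position: [0.5423, 0.3602, 0.0473]
tool_rot: [-1.571, 0.0, 1.543]
force: [0.6, 0.3, 0.2]
grip_width: 0.0684
```

>>> {"name": "send_rows", "arguments": {
  "series": "0 0 0 0 -6 0 0.8;0 0 0 0 -20 0 0.8;0 0 0 0 -45 0 0.8;0 0 0 0 -80 0 0.9;0 0 0 0 -115 0 1;0 0 0 0 -145 0 1;0 0 0 0 -165 0 1;0 0 0 0 -170 0 1"
}}

```text
clock: 6.88
position: [0.5436, 0.361, 0.2229]
tool_rot: [-1.576, -0.004, 1.543]
force: [0.6, 0.4, -0.0]
grip_width: 0.0853
```

```bash
python3 w.py wg5; python3 - <<'E'
from h import *
go(456,129,215,60)
E
```

```text
[543.4 360.9 221.7] [-90.2  -0.2  88.4] 6.9333
t 6.93 pos [543.4 360.9 221.7] yaw 88.4 F [ 0.7  0.4 -0.1] w 85.5
  rel rv [0.0032 0.4956 0.0043] t [-234.3    5.6   80.8] min rows 5.9
```

View pics/wg5.png

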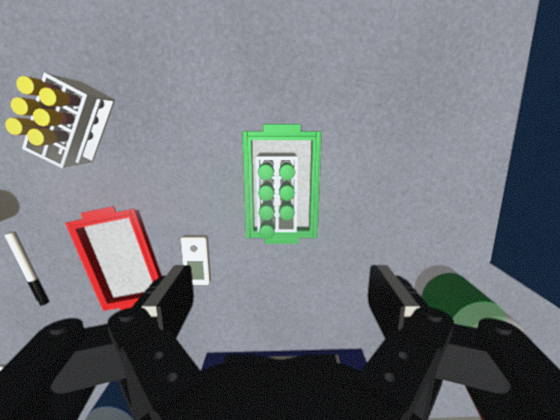

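```bash
python3 caps.py wg5 green 258 299 160 236 | tail -4; python3 - <<'E'
from h import *
c=np.load('pics/wg5.npy',allow_pickle=True).item()
im=cv2.imread('pics/wg5.png')
print('rack top corners',np.round(plane(c,[[257,153],[296,153],[297,232],[258,232]],.061)*1000))
print('tray outer',np.round(plane(c,[[243,130],[320,130],[317,240],[243,238]],.022)*1000))
E
```

```text
lattice angle mod90 -1.0 std 23.504377025439084
along e [505.6 505.7 526.3 526.6 547.1 547.3 568.2] along f [355.8 356.1 356.4 362.7 376.7 376.9 377.1]
mid-range centre [543.2 357.1] spans long 62.6 wide 21.3 yaw -1.0
mid-range centre [543.2 357.1] spans long 21.3 wide 62.6 yaw 89.0
rack top corners [[496. 338.]
 [497. 379.]
 [585. 379.]
 [584. 335.]]
tray outer [[473. 320.]
 [475. 409.]
 [611. 407.]
 [605. 312.]]
```

>>> {"name": "send_rows", "arguments": {
  "series": "0 0.02 0 -8 0 3 1;0 0.08 0 -35 1 12 1;0 0.15 0 -72 2 25 1;0 0.23 0 -110 3 38 1;0 0.31 0 -148 4 51 1;0 0.39 0 -182 5 63 1;0 0.45 0 -210 6 72 1;0.003 0.485 0.004 -227 6 78 1;0.003 0.496 0.004 -234 6 81 1;0.003 0.496 0.004 -234 6 81 1;0.003 0.496 0.004 -234 6 81 1"
}}

```text
clock: 7.85
position: [0.455, 0.1295, 0.2112]
tool_rot: [-1.569, 0.004, 1.049]
force: [-0.4, -0.6, -0.1]
grip_width: 0.0857
```

```bash
python3 w.py wy1; python3 caps.py wy1 yellow 200 360 120 270
```

```text
[455.1 129.9 211.2] [-89.9   0.2  60.1] 7.9
[271.7 178.7] 209 [427.1 134.5]
[293.  178.7] 212 [437.1 151.9]
[271.8 199.5] 200 [444.4 124.3]
[292.8 199.7] 209 [454.7 141.8]
[271.9 219.9] 191 [462.3 114. ]
[292.4 219.6] 194 [472.1 131.6]
top rect ((458.7628479003906, 127.71436309814453), (44.826866149902344, 84.13961029052734), 60.081199645996094)
dists [[20.1, 20.1], [20.1, 20.3], [20.1, 20.3], [20.1, 20.3], [20.2, 20.6], [20.1, 20.2]]
lattice angle mod90 -30.02 std 0.39216297384248827
along e [302.5 302.5 322.6 322.8 342.9 343.2] along f [330.  330.  330.1 350.2 350.3 350.3]
mid-range centre [449.7 133. ] spans long 40.7 wide 20.2 yaw -30.0
mid-range centre [449.7 133. ] spans long 20.2 wide 40.7 yaw 60.0
```

View pics/wy1.png

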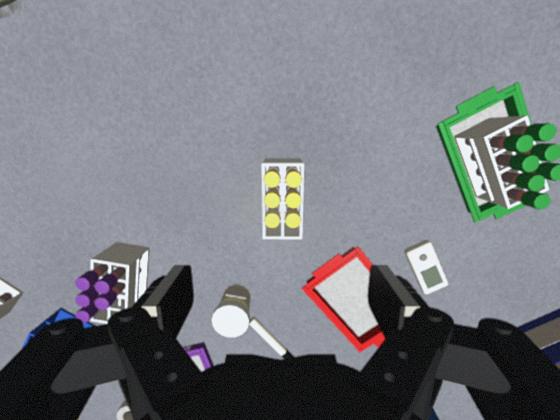

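```bash
python3 -c "
from h import *
go(458.7,127.8,34,60)"
```

```text
t 7.9 pos [455.1 129.9 211.2] yaw 60.1 F [ 0.7  0.8 -0.6] w 85.3
  rel rv [-0.0021  0.0019 -0.0043] t [  0.7 177.2  -4.5] min rows 4.3
```

>>> {"name": "send_rows", "arguments": {
  "series": "-0.002 0.002 -0.004 0 10 -2 1;-0.002 0.002 -0.004 1 35 -5 1;-0.002 0.002 -0.004 1 70 -5 1;-0.002 0.002 -0.004 1 105 -5 1;-0.002 0.002 -0.004 1 135 -5 1;-0.002 0.002 -0.004 1 157 -5 1;-0.002 0.002 -0.004 1 171 -5 1;-0.002 0.002 -0.004 1 177 -5 1;-0.002 0.002 -0.004 1 177 -5 0.9;-0.002 0.002 -0.004 1 177 -5 0.7;-0.002 0.002 -0.004 1 177 -5 0.5;-0.002 0.002 -0.004 1 177 -5 0.4;-0.002 0.002 -0.004 1 177 -5 0.4;-0.002 0.002 -0.004 1 177 -5 0.4;-0.002 0.002 -0.004 1 177 -5 0.4",
  "force": 40
}}

```text
clock: 9.15
position: [0.4598, 0.127, 0.0356]
tool_rot: [-1.572, -0.001, 1.045]
force: [-0.4, 1.0, 8.5]
grip_width: 0.0421
```

>>> {"name": "send_rows", "arguments": {
  "series": "0 0 0 0 -2 0 0.4;0 0 0 0 -6 0 0.4;0 0 0 0 -12 0 0.4;0 0 0 0 -20 0 0.4;0 0 0 0 -20 0 0.4"
}}

```text
clock: 9.57
position: [0.4597, 0.1266, 0.056]
tool_rot: [-1.572, -0.001, 1.045]
force: [0.5, -0.6, -1.7]
grip_width: 0.0425
```

```bash
python3 w.py wy2;python3 -c "
from h import *
go(460,120,210,62)"
```

```text
[459.5 126.7  55.4] [-90.1  -0.   59.9] 9.6167
t 9.62 pos [459.5 126.7  55.4] yaw 59.9 F [-0.3 -0.6 -2.8] w 42.2
  rel rv [ 0.0011 -0.0372  0.0007] t [  -5.4 -154.6   -3.9] min rows 3.7
```

View pics/wy2.png

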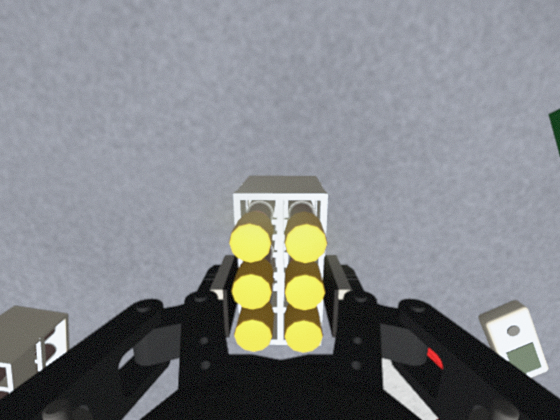

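```bash
python3 -c "
from h import *
go(550.5,-372,200,99.2)"
```

```text
t 9.62 pos [459.5 126.7  55.4] yaw 59.9 F [-0.3 -0.6 -2.8] w 42.2
  rel rv [ 1.300e-03 -6.865e-01  3.000e-04] t [-385.5 -144.5 -329.2] min rows 12.6
```

>>> {"name": "send_rows", "arguments": {
  "series": "0 0 0 0 -8 0 0.4;0 0 0 0 -26 0 0.4;0 -0.003 0 -2 -52 -2 0.4;0 -0.014 0 -8 -80 -7 0.4;0 -0.034 0 -19 -105 -16 0.4;0 -0.069 0 -39 -125 -33 0.4;0 -0.113 0 -64 -138 -54 0.4;0 -0.161 0 -91 -144 -77 0.4;0 -0.21 0 -118 -144 -100 0.4;0 -0.258 0 -145 -144 -123 0.4;0 -0.306 0 -172 -144 -146 0.4;0 -0.354 0 -199 -144 -169 0.4;0 -0.402 0 -226 -144 -192 0.4;0 -0.45 0 -253 -144 -215 0.4;0 -0.498 0 -280 -144 -238 0.4;0 -0.542 0 -305 -144 -260 0.4;0 -0.584 0 -328 -144 -280 0.4;0 -0.618 0 -347 -144 -296 0.4;0 -0.645 0 -362 -144 -309 0.4;0 -0.666 0 -374 -144 -319 0.4"
}}

```text
clock: 11.28
position: [0.5466, -0.3591, 0.1987]
tool_rot: [-1.57, 0.001, 1.711]
force: [0.1, -0.3, -2.5]
grip_width: 0.0425
```

```bash
python3 -c "
from h import *
go(550.5,-372,43,99.2)"
```

```text
t 11.28 pos [ 546.6 -359.1  198.7] yaw 98.0 F [ 0.1 -0.3 -2.5] w 42.5
  rel rv [-0.0011 -0.0204 -0.0006] t [-13.2 155.7  -2.2] min rows 3.7
```

>>> {"name": "send_rows", "arguments": {
  "series": "0 -0.01 0 -7 0 -1 0.4;0 -0.02 0 -11 4 -2 0.4;0 -0.02 0 -13 16 -2 0.4;0 -0.02 0 -13 40 -2 0.4;0 -0.02 0 -13 70 -2 0.4;0 -0.02 0 -13 97 -2 0.4;0 -0.02 0 -13 116 -2 0.4;0 -0.02 0 -13 126 -2 0.4;0 -0.02 0 -13 128 -2 0.4;0 -0.02 0 -13 128 -2 0.4"
}}

```text
clock: 12.12
position: [0.551, -0.369, 0.0705]
tool_rot: [-1.57, -0.0, 1.731]
force: [-0.1, -0.2, -1.7]
grip_width: 0.0424
```

```bash
python3 w.py wy3;python3 -c "
from h import *
go(550.5,-372,43,99.2)"
```

```text
[ 551.4 -369.6   71.4] [-90.    0.1  99.2] 12.1667
t 12.17 pos [ 551.4 -369.6   71.4] yaw 99.2 F [-0.1 -0.6 -1.8] w 42.0
  rel rv [ 0.0003 -0.0002 -0.001 ] t [-2.2 28.4  1.3] min rows 0.7
```

View pics/wy3.png

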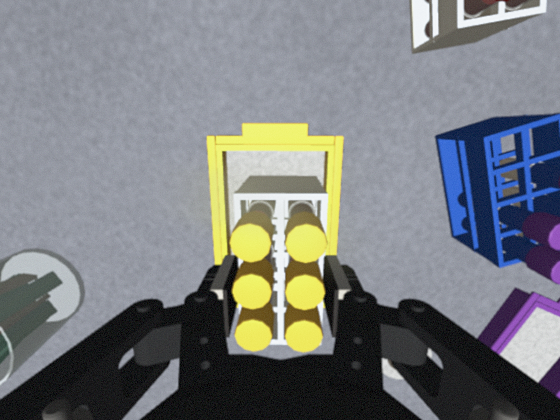

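>>> {"name": "send_rows", "arguments": {
  "series": "0 0 0 -2 4 1 0.4;0 0 0 -3 12 1 0.4;0 0 0 -3 20 1 0.4;0 0 0 -3 26 1 0.4;0 0 0 -3 28 1 0.4;0 0 0 -3 29 1 0.4;0 0 0 -3 29 1 0.4"
}}

```text
clock: 12.75
position: [0.5504, -0.3728, 0.0414]
tool_rot: [-1.57, 0.0, 1.731]
force: [0.3, 0.3, -1.8]
grip_width: 0.0422
```

>>> {"name": "send_rows", "arguments": {
  "series": "0 0 0 0 0.5 0 0.4;0 0 0 0 1 0 0.4;0 0 0 0 1 0 0.4"
}}

```text
clock: 13.0
position: [0.5505, -0.3729, 0.0408]
tool_rot: [-1.571, 0.001, 1.731]
force: [-0.0, 0.6, -2.4]
grip_width: 0.0419
```

>>> {"name": "send_rows", "arguments": {
  "series": "0 0 0 0 0.5 0 0.4;0 0 0 0 1 0 0.4;0 0 0 0 1 0 0.4"
}}

```text
clock: 13.25
position: [0.5506, -0.3729, 0.0406]
tool_rot: [-1.571, 0.001, 1.731]
force: [-3.6, 3.7, 11.1]
grip_width: 0.0423
```

Contact at 40.6 mm, as expected. Release and rise.

>>> {"name": "send_rows", "arguments": {
  "series": "0 0 0 0 -0.5 0 0.4;0 0 0 0 -0.5 0 0.5;0 0 0 0 -0.5 0 0.6;0 0 0 0 -0.5 0 0.7;0 0 0 0 -0.5 0 0.8;0 0 0 0 -0.5 0 0.8;0 0 0 0 -0.5 0 0.8;0 0 0 0 -6 0 0.8;0 0 0 0 -20 0 0.8;0 0 0 0 -45 0 0.8;0 0 0 0 -80 0 0.9;0 0 0 0 -115 0 1;0 0 0 0 -145 0 1;0 0 0 0 -165 0 1;0 0 0 0 -172 0 1;0 0 0 0 -172 0 1"
}}

```text
clock: 14.58
position: [0.5512, -0.3733, 0.2147]
tool_rot: [-1.574, 0.003, 1.731]
force: [0.8, -0.4, 0.2]
grip_width: 0.0854
```

```bash
python3 w.py wy4;python3 -c "
from h import *
go(385,-285,215,109)"
```

```text
[ 550.7 -372.9  212.7] [-90.1   0.1  99.2] 14.6333
t 14.63 pos [ 550.7 -372.9  212.7] yaw 99.2 F [-0.2  0.4 -0. ] w 85.5
  rel rv [ 0.0009 -0.1714 -0.0016] t [113.2  -2.6 149.5] min rows 4.5
```

View pics/wy4.png

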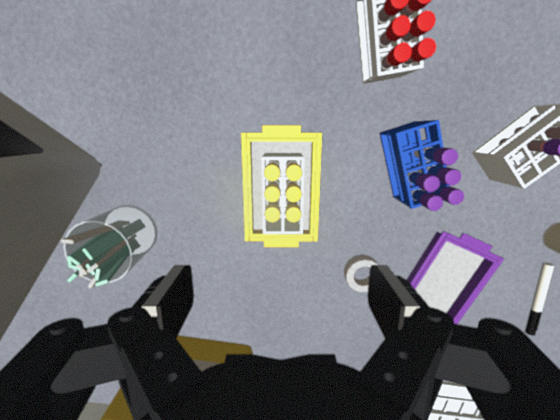

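>>> {"name": "send_rows", "arguments": {
  "series": "0 -0.005 0 4 0 5 1;0 -0.02 0 14 0 19 1;0 -0.05 0 32 0 42 1;0 -0.08 0 52 0 69 1;0 -0.11 0 72 0 95 1;0 -0.14 0 92 -1 121 1;0 -0.16 0 108 -2 143 1;0 -0.17 0 118 -2 155 1;0 -0.17 0 122 -2 160 1;0 -0.17 0 122 -2 160 1;0 -0.17 0 122 -2 160 1"
}}

```text
clock: 15.55
position: [0.3734, -0.2779, 0.2133]
tool_rot: [-1.57, 0.0, 1.901]
force: [-0.1, 0.5, 0.7]
grip_width: 0.0855
```

```bash
python3 w.py wr1;python3 caps.py wr1 red 200 360 120 260
```

```text
[ 373.8 -278.1  213.3] [-90.    0.  108.9] 15.6
[255.9 165.1] 219 [ 343.4 -312.4]
[277.6 165.2] 217 [ 336.9 -293.1]
[256.3 186.6] 209 [ 362.9 -305.9]
[277.9 186.5] 214 [ 356.1 -286.4]
[277.8 206.5] 217 [ 374.9 -280.1]
[256.9 207.1] 195 [ 382.1 -299.2]
[257.1 226.6] 190 [ 401.2 -292.9]
[277.7 226.5] 202 [ 394.4 -273.5]
top rect ((373.1528625488281, -291.6670227050781), (91.05133819580078, 45.0985221862793), 18.900348663330078)
dists [[20.4, 20.5], [20.3, 20.4], [20.4, 20.5], [19.8, 20.3], [19.8, 20.4], [20.1, 20.4], [20.1, 20.5], [20.5, 20.6]]
lattice angle mod90 19.04 std 0.6511363630333776
along e [222.7 222.9 243.2 243.2 263.  263.6 283.6 283.7] along f [-407.7 -407.5 -407.5 -407.4 -387.2 -387.  -387.  -386.9]
mid-range centre [ 368.9 -293. ] spans long 61.0 wide 20.8 yaw 19.0
mid-range centre [ 368.9 -293. ] spans long 20.8 wide 61.0 yaw 109.0
```

View pics/wr1.png

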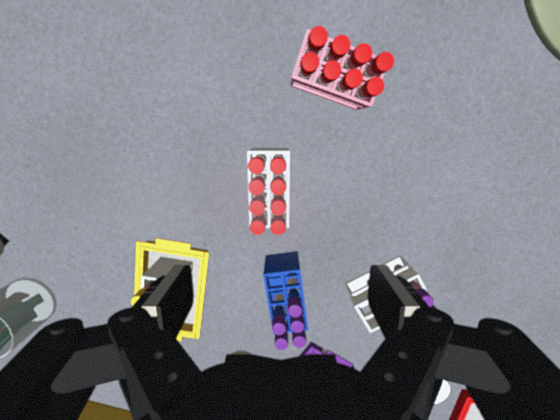

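```bash
python3 -c "
from h import *
go(369,-293,34,109)"
```

```text
t 15.6 pos [ 373.8 -278.1  213.3] yaw 108.9 F [ 0.1 -0.3  0.1] w 84.8
  rel rv [-0.0005 -0.0014 -0.0004] t [-12.5 179.3   9.3] min rows 4.3
```

>>> {"name": "send_rows", "arguments": {
  "series": "0 0 0 -4 6 3 1;0 0 0 -10 24 7 1;0 0 0 -12 50 9 1;0 0 0 -12 84 9 1;0 0 0 -12 118 9 1;0 0 0 -12 146 9 1;0 0 0 -12 166 9 1;0 0 0 -12 176 9 1;0 0 0 -12 179 9 1;0 0 0 -12 179 9 0.9;0 0 0 -12 179 9 0.7;0 0 0 -12 179 9 0.5;0 0 0 -12 179 9 0.4;0 0 0 -12 179 9 0.4;0 0 0 -12 179 9 0.4;0 0 0 -12 179 9 0.4"
}}

```text
clock: 16.93
position: [0.3691, -0.2928, 0.0359]
tool_rot: [-1.572, 0.002, 1.901]
force: [-1.6, 0.4, 10.1]
grip_width: 0.0426
```

>>> {"name": "send_rows", "arguments": {
  "series": "0 0 0 0 -2 0 0.4;0 0 0 0 -6 0 0.4;0 0 0 0 -12 0 0.4;0 0 0 0 -20 0 0.4;0 0 0 0 -20 0 0.4"
}}

```text
clock: 17.35
position: [0.369, -0.2926, 0.0562]
tool_rot: [-1.572, 0.002, 1.901]
force: [1.4, 0.0, -1.6]
grip_width: 0.0422
```

```bash
python3 w.py wr2;python3 -c "
from h import *
go(636,143,210,99.9)"
```

```text
[ 368.9 -292.5   55.6] [-9.000e+01  1.000e-01  1.089e+02] 17.4
t 17.4 pos [ 368.9 -292.5   55.6] yaw 108.9 F [ 0.2  0.6 -3.6] w 42.5
  rel rv [ 0.0008  0.1573 -0.0017] t [ 325.1 -154.7 -393.9] min rows 12.8
```

View pics/wr2.png

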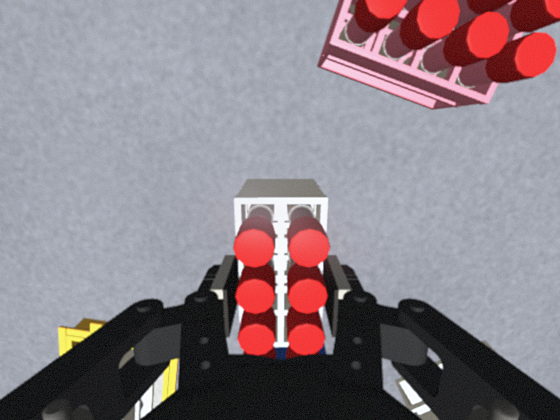

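>>> {"name": "send_rows", "arguments": {
  "series": "0 0 0 0 -8 0 0.4;0 0 0 0 -26 0 0.4;0 0 0 0 -55 0 0.4;0 0.003 0 4 -85 -4 0.4;0 0.008 0 13 -112 -16 0.4;0 0.016 0 29 -133 -35 0.4;0 0.025 0 50 -147 -61 0.4;0 0.036 0 73 -154 -88 0.4;0 0.047 0 96 -154 -116 0.4;0 0.058 0 119 -154 -144 0.4;0 0.069 0 142 -154 -172 0.4;0 0.08 0 165 -154 -200 0.4;0 0.09 0 188 -154 -228 0.4;0 0.1 0 211 -154 -256 0.4;0 0.11 0 234 -154 -284 0.4;0 0.12 0 256 -154 -310 0.4;0 0.13 0 276 -154 -334 0.4;0 0.14 0 293 -154 -355 0.4;0 0.15 0 306 -154 -371 0.4;0 0.157 0 316 -154 -383 0.4"
}}

```text
clock: 19.07
position: [0.6286, 0.1331, 0.2083]
tool_rot: [-1.57, 0.0, 1.745]
force: [0.1, -0.1, -1.7]
grip_width: 0.0421
```

```bash
python3 -c "
from h import *
go(636.5,143,71,99.9)"
```

```text
t 19.07 pos [628.6 133.1 208.3] yaw 100.0 F [ 0.1 -0.1 -1.7] w 42.1
  rel rv [-0.0009  0.0014 -0.0001] t [  8.4 137.3  -9.6] min rows 3.3
```

>>> {"name": "send_rows", "arguments": {
  "series": "0 0 0 4 0 -5 0.4;0 0 0 7 4 -8 0.4;0 0 0 8 18 -10 0.4;0 0 0 8 44 -10 0.4;0 0 0 8 74 -10 0.4;0 0 0 8 102 -10 0.4;0 0 0 8 124 -10 0.4;0 0 0 8 135 -10 0.4;0 0 0 8 137 -10 0.4;0 0 0 8 137 -10 0.4"
}}

```text
clock: 19.9
position: [0.6366, 0.1398, 0.0711]
tool_rot: [-1.57, 0.001, 1.743]
force: [0.4, 0.3, -1.8]
grip_width: 0.0424
```

```bash
python3 w.py wr3;python3 -c "
from h import *
go(636.5,143,41.5,99.9)"
```

```text
[637.2 140.2  72.1] [-90.    0.   99.9] 19.95
t 19.95 pos [637.2 140.2  72.1] yaw 99.9 F [ 0.6  0.7 -1.4] w 42.3
  rel rv [ 0.0006 -0.0001 -0.0006] t [ 2.9 30.6  0.2] min rows 0.7
```

View pics/wr3.png

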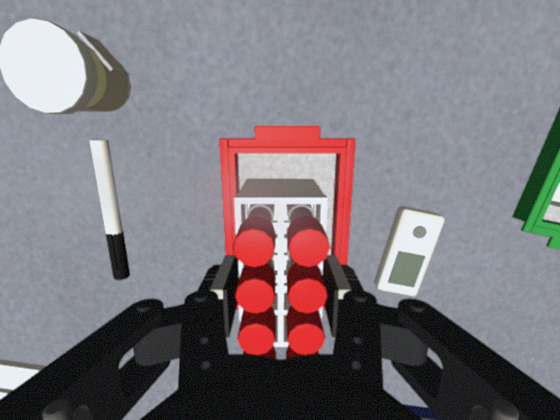

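>>> {"name": "send_rows", "arguments": {
  "series": "0 0 0 2 4 0 0.4;0 0 0 4 12 0 0.4;0 0 0 4 20 0 0.4;0 0 0 4 26 0 0.4;0 0 0 4 29 0 0.4;0 0 0 4 30 0 0.4;0 0 0 4 30 0 0.4"
}}

```text
clock: 20.53
position: [0.6358, 0.1443, 0.0412]
tool_rot: [-1.57, 0.001, 1.744]
force: [-0.2, 0.1, -1.2]
grip_width: 0.0418
```

>>> {"name": "send_rows", "arguments": {
  "series": "0 0 0 0 0.5 0 0.4;0 0 0 0 1 0 0.4;0 0 0 0 1 0 0.4"
}}

```text
clock: 20.78
position: [0.636, 0.1442, 0.0409]
tool_rot: [-1.57, 0.001, 1.744]
force: [-5.1, -2.5, 11.3]
grip_width: 0.0421
```

Contact; release and rise.

>>> {"name": "send_rows", "arguments": {
  "series": "0 0 0 0 -0.5 0 0.4;0 0 0 0 -0.5 0 0.5;0 0 0 0 -0.5 0 0.6;0 0 0 0 -0.5 0 0.7;0 0 0 0 -0.5 0 0.8;0 0 0 0 -0.5 0 0.8;0 0 0 0 -0.5 0 0.8;0 0 0 0 -6 0 0.8;0 0 0 0 -20 0 0.8;0 0 0 0 -45 0 0.8;0 0 0 0 -80 0 0.9;0 0 0 0 -115 0 1;0 0 0 0 -145 0 1;0 0 0 0 -165 0 1;0 0 0 0 -172 0 1;0 0 0 0 -172 0 1"
}}

```text
clock: 22.12
position: [0.637, 0.1447, 0.2154]
tool_rot: [-1.574, 0.0, 1.744]
force: [0.6, -0.2, 0.2]
grip_width: 0.085
```

```bash
python3 w.py wr4;python3 -c "
from h import *
go(450,-103,215,52)"
```

```text
[636.3 144.6 213.4] [-90.1   0.   99.9] 22.1667
t 22.17 pos [636.3 144.6 213.4] yaw 99.9 F [ 0.5  0.8 -0.2] w 85.4
  rel rv [1.300e-03 8.364e-01 2.000e-04] t [-211.8   -1.8  226.1] min rows 7.4
```

View pics/wr4.png

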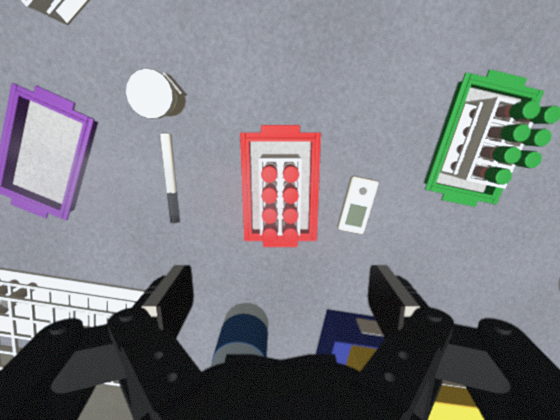

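>>> {"name": "send_rows", "arguments": {
  "series": "0 0.02 0 -6 0 6 1;0 0.08 0 -20 0 22 1;0 0.16 0 -40 0 43 1;0 0.25 0 -62 0 66 1;0 0.34 0 -86 0 92 1;0 0.44 0 -110 -1 118 1;0 0.54 0 -134 -1 144 1;0 0.63 0 -157 -1 168 1;0 0.71 0 -178 -2 190 1;0 0.78 0 -195 -2 208 1;0 0.82 0 -206 -2 220 1;0 0.836 0 -212 -2 226 1;0 0.836 0 -212 -2 226 1;0 0.836 0 -212 -2 226 1"
}}

```text
clock: 23.33
position: [0.4504, -0.1026, 0.2143]
tool_rot: [-1.571, 0.0, 0.91]
force: [1.0, 1.0, -0.4]
grip_width: 0.0855
```

```bash
python3 w.py wp1;python3 caps.py wp1 purple 200 360 130 270
```

```text
[ 450.7 -102.2  214.3] [-90.    0.   52.2] 23.3833
[270.5 177.6] 178 [422.8 -94.4]
[291.7 178.7] 180 [436. -79.]
[270.1 199.2] 147 [ 439.  -107.8]
[290.6 199. ] 171 [451.2 -91.9]
[269.3 221.4] 85 [ 456.3 -122.5]
top rect ((453.0317687988281, -106.74739074707031), (45.244991302490234, 84.7033462524414), 49.68133544921875)
dists [[20.3, 21.1], [20.0, 20.3], [20.0, 21.1], [20.0, 20.0], [22.7, 31.0]]
lattice angle mod90 -39.64 std 1.1435824795393188
along e [385.8 386.1 406.1 406.9 429.5] along f [196.8 197.  197.1 217.1 217.3]
mid-range centre [ 446.  -100.6] spans long 43.8 wide 20.5 yaw -39.6
mid-range centre [ 446.  -100.6] spans long 20.5 wide 43.8 yaw 50.4
```

View pics/wp1.png

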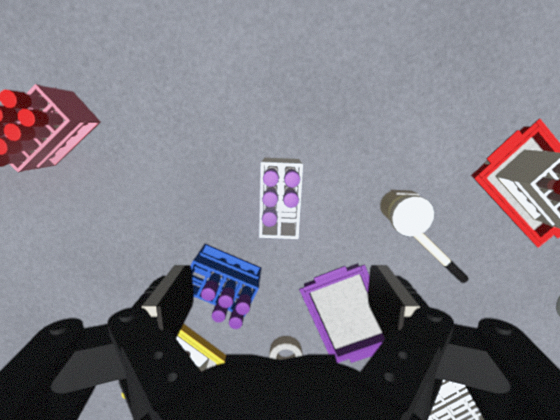

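```bash
python3 -c "
from h import *
go(453,-106.5,34,50.2)"
```

```text
t 23.38 pos [ 450.7 -102.2  214.3] yaw 52.2 F [0.1 0.1 0.1] w 85.4
  rel rv [-0.0001  0.0344 -0.0004] t [ -1.9 180.3  -4.5] min rows 4.3
```

>>> {"name": "send_rows", "arguments": {
  "series": "0 0.02 0 -1 6 -2 1;0 0.034 0 -2 24 -4 1;0 0.034 0 -2 50 -4 1;0 0.034 0 -2 84 -4 1;0 0.034 0 -2 118 -4 1;0 0.034 0 -2 147 -4 1;0 0.034 0 -2 167 -4 1;0 0.034 0 -2 177 -4 1;0 0.034 0 -2 180 -4 1;0 0.034 0 -2 180 -4 0.9;0 0.034 0 -2 180 -4 0.7;0 0.034 0 -2 180 -4 0.5;0 0.034 0 -2 180 -4 0.4;0 0.034 0 -2 180 -4 0.4;0 0.034 0 -2 180 -4 0.4;0 0.034 0 -2 180 -4 0.4"
}}

```text
clock: 24.72
position: [0.4528, -0.1073, 0.0357]
tool_rot: [-1.573, -0.001, 0.874]
force: [-0.4, 1.6, 12.2]
grip_width: 0.0427
```

>>> {"name": "send_rows", "arguments": {
  "series": "0 0 0 0 -2 0 0.4;0 0 0 0 -6 0 0.4;0 0 0 0 -12 0 0.4;0 0 0 0 -20 0 0.4;0 0 0 0 -20 0 0.4"
}}

```text
clock: 25.13
position: [0.4526, -0.1075, 0.0561]
tool_rot: [-1.573, -0.0, 0.874]
force: [0.0, 0.3, -1.6]
grip_width: 0.0425
```

```bash
python3 w.py wp2;python3 -c "
from h import *
go(644.5,-138,180,74.8)"
```

```text
[ 452.5 -107.4   55.5] [-90.1  -0.   50.1] 25.1833
t 25.18 pos [ 452.5 -107.4   55.5] yaw 50.1 F [ 0.1  0.1 -2.6] w 42.5
  rel rv [ 0.0017 -0.4315  0.    ] t [  99.8 -124.2 -167.1] min rows 5.5
```

View pics/wp2.png

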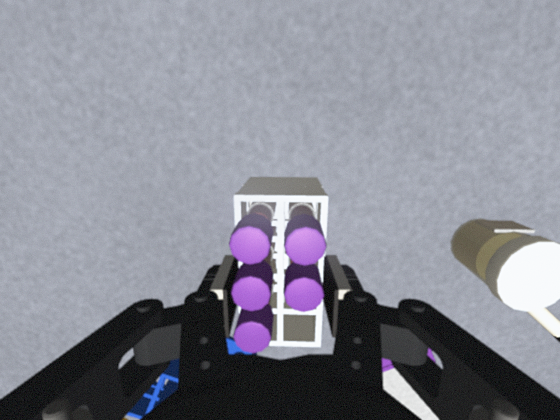

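>>> {"name": "send_rows", "arguments": {
  "series": "0 0 0 0 -8 0 0.4;0 0 0 0 -26 0 0.4;0 0 0 0 -52 0 0.4;0 -0.02 0 3 -80 -5 0.4;0 -0.05 0 10 -102 -17 0.4;0 -0.09 0 20 -117 -34 0.4;0 -0.14 0 32 -124 -54 0.4;0 -0.19 0 45 -124 -75 0.4;0 -0.25 0 58 -124 -97 0.4;0 -0.31 0 71 -124 -119 0.4;0 -0.36 0 83 -124 -139 0.4;0 -0.4 0 92 -124 -154 0.4;0 -0.42 0 97 -124 -163 0.4;0 -0.431 0 100 -124 -167 0.4;0 -0.431 0 100 -124 -167 0.4;0 -0.431 0 100 -118 -167 0.4;0 -0.431 0 100 -100 -167 0.4;0 -0.431 0 100 -70 -167 0.4;0 -0.431 0 100 -38 -167 0.4;0 -0.431 0 100 -18 -167 0.4"
}}

```text
clock: 26.85
position: [0.6421, -0.1374, 0.0698]
tool_rot: [-1.568, 0.001, 1.304]
force: [-0.8, -0.7, -2.5]
grip_width: 0.0423
```

```bash
python3 w.py wp3;python3 -c "
from h import *
go(644.5,-138,41.5,74.8)"
```

```text
[ 640.6 -137.1   66.7] [-89.6   0.1  74.7] 26.9
t 26.9 pos [ 640.6 -137.1   66.7] yaw 74.7 F [-4.5  0.3 -7.2] w 42.1
  rel rv [-0.0068 -0.0009 -0.0015] t [ 0.2 25.1 -4.2] min rows 0.6
```

View pics/wp3.png

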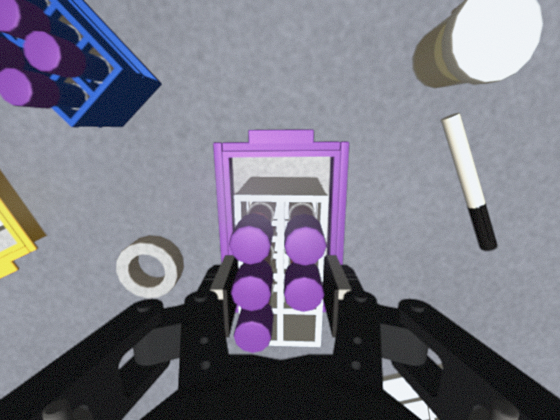

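>>> {"name": "send_rows", "arguments": {
  "series": "0 0 0 0 0 0 0.4;0 0 0 0 4 0 0.4;0 0 0 0 12 0 0.4;0 0 0 0 20 0 0.4;0 0 0 0 26 0 0.4;0 0 0 0 29 0 0.4;0 0 0 0 30 0 0.4;0 0 0 0 30 0 0.4"
}}

```text
clock: 27.57
position: [0.6441, -0.1379, 0.0423]
tool_rot: [-1.57, 0.001, 1.305]
force: [-0.4, 0.5, -2.2]
grip_width: 0.042
```

>>> {"name": "send_rows", "arguments": {
  "series": "0 0 0 0 0.5 0 0.4;0 0 0 0 1 0 0.4;0 0 0 0 1.5 0 0.4;0 0 0 0 1.5 0 0.4"
}}

```text
clock: 27.9
position: [0.6442, -0.1379, 0.0411]
tool_rot: [-1.571, 0.001, 1.305]
force: [-0.6, 0.0, -1.6]
grip_width: 0.0425
```

>>> {"name": "send_rows", "arguments": {
  "series": "0 0 0 0 0.5 0 0.4;0 0 0 0 1 0 0.4;0 0 0 0 1 0 0.4"
}}

```text
clock: 28.15
position: [0.6444, -0.1378, 0.0408]
tool_rot: [-1.571, 0.0, 1.305]
force: [-3.9, 2.5, 10.6]
grip_width: 0.0426
```

>>> {"name": "send_rows", "arguments": {
  "series": "0 0 0 0 -0.5 0 0.4;0 0 0 0 -0.5 0 0.5;0 0 0 0 -0.5 0 0.6;0 0 0 0 -0.5 0 0.7;0 0 0 0 -0.5 0 0.8;0 0 0 0 -0.5 0 0.8;0 0 0 0 -0.5 0 0.8;0 0 0 0 -6 0 0.8;0 0 0 0 -20 0 0.8;0 0 0 0 -45 0 0.8;0 0 0 0 -80 0 0.9;0 0 0 0 -115 0 1;0 0 0 0 -145 0 1;0 0 0 0 -165 0 1;0 0 0 0 -172 0 1;0 0 0 0 -172 0 1"
}}

```text
clock: 29.48
position: [0.645, -0.138, 0.215]
tool_rot: [-1.575, 0.0, 1.305]
force: [0.3, 0.6, -0.2]
grip_width: 0.0854
```

```bash
python3 w.py wp4; python3 - <<'E'
from h import *
from workcell import cams
for n in ['scene','side']: cv2.imwrite(f'pics/{n}9.png',cams.grab_frame(n)[:,:,::-1])
E
```

```text
[ 644.3 -137.8  213. ] [-90.1   0.   74.8] 29.5333
```

View pics/wp4.png

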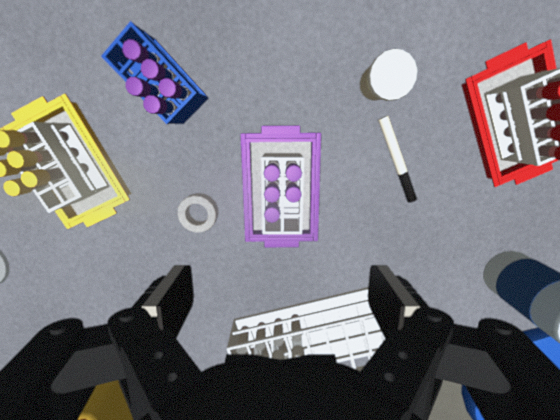

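View pics/scene9.png

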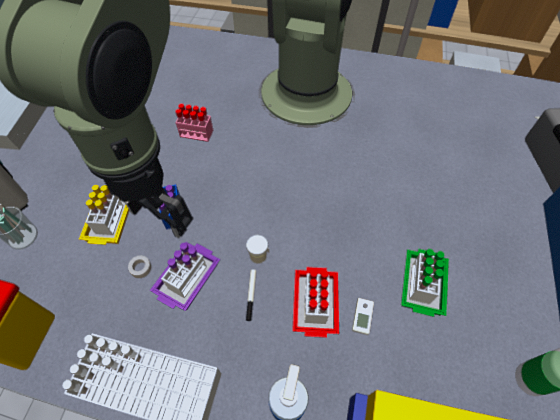

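View pics/side9.png

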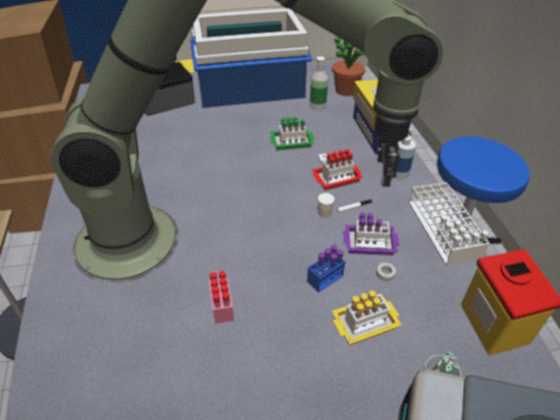

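```bash
python3 -c "
from workcell import bot,monitor
print(bot.job_done());print(monitor.observe()['clock'])"
```

```text
the job is handed in; nothing more can be done
None
the job is handed in; nothing more can be done
```

All four racks (green, yellow, red, purple) are in the trays of their own colours, and I handed the job in at about 29.6 s of the 125 s allowed.

**Last checks:** The scene, side and wrist pictures show every rack upright inside its tray walls. For the green rack I measured the position after release, and it was within a few mm of the tray's centre. For the other three I judged the position by eye from the wrist picture. The pot, the logger and the pink and blue look-alikes appear unmoved, and the gripper was about 0.2 m up, touching nothing.

**Irregularities:**
- **Green grip:** I gripped this rack slightly high. The fingers slid about 3–4 mm on the lift, and the gripper read 35 mm across a 44 mm rack. It stayed upright and was not dropped.
- **Green set-down:** It came down firmer than the rest, at about 31 N on the wrist before I backed off. I gripped the other three about 4 mm lower. They held without slipping and came down at about 11 N.

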